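# Press the bearing sleeve into a pasta roller's bearing block

## Task

Pick up the brass bearing sleeve with the slimmer barrel, feel its barrel into the bore of the sliding bearing block in the pasta-roller side frame, and press it home until its shoulder sits flat on the block all round, then let go. It is a snug press fit, so push firmly but keep the force well below 60 N, and leave the wider sleeve and the other things standing where they are.

Things in the scene. Friction and masses are not known exactly. Their poses are not given: they have to be found in the camera images.
- sleeve_mid (a point): centre (half-way up, 26.5 mm above the foot, on the axis) of the brass sleeve to fit. It stands upright, z up, 53 mm high: from below a barrel 24 mm in diameter and 20 mm long (1 mm chamfer at the foot), a flange (the shoulder) 38 mm in diameter and 5 mm thick, and a round boss 28 mm in diameter and 28 mm high to hold it by. About 0.1 kg
- sleeve_shoulder (a point): the same sleeve: centre of the flange's underside, 20 mm above the foot; this face must come to lie on the bearing block's top face. Sprung rubber-faced pads in the bore, from 5 mm below its mouth, grip the barrel: pushing past them takes roughly 5 to 15 N, until the shoulder bottoms on the block and the force rises steeply (30 N there is plenty)
- wide_sleeve_mid (a point): centre of the other brass sleeve, same height and boss (53 mm, boss 28 mm) but with a barrel 34 mm and flange 44 mm in diameter: it does not fit; leave it standing. This point is 26.5 mm above its foot
- frame: pasta-roller side frame: fixed aluminium casting, 170 mm (along its x) by 100 mm, rails 38 mm high, lying flat; origin under its centre. A steel bearing block 60 x 60 mm stands in its slot, top face 4 mm above the rails, with a bore 25.5 mm wide (1 mm chamfer at the mouth), 32 mm deep, in its middle
- slot_mid (a point): point fixed on the frame: middle of the slot, at the height of the bearing block's top face (42 mm above the worktop); z up, x along the slot. The block slides along x by hand (about 6 N) and starts anywhere within 18 mm either side of this point; where it stands is NOT reported (across the slot it is central): find the bore by feel or by sight
- spice_3: bystander: spice jar with yellow lid, 44 mm in diameter, 100 mm high; origin under its centre
- mug_9: bystander: striped mug, 86 mm in diameter and 100 mm high, with a handle; origin under its centre
- tin_3: bystander: tall tin, 57 mm in diameter, 72 mm high; origin under its centre
- matchbox: bystander: matchbox 37 x 56 x 17 mm; origin under its centre
- teaspoon: bystander: teaspoon 139 mm long lying flat; origin under its centre
Things that resemble listed ones, but are neither listed nor needed, are in the scene too. Leave any purple or turquoise look-alike of the part that bears sleeve_mid alone.

How it is judged:
By the outcome, as a careful person would: the job done as asked, in the order asked, and still so for the second after the job is handed in, with the robot touching nothing.
It also fails if it takes over 67 s, if anything falls off the work surface, if the arm or the gripper's body presses on something with over 40 N, if the wrist force passes 120 N, or if a joint passes its speed limit or range.

## Robot

A 7-joint arm with a two-finger parallel gripper is mounted at the origin on a cart in front of the work surface, level with it; the furniture and walls round the work are solid. World frame = base frame: x ahead of the robot, y to its left, z up, the work surface at z = 0. Lengths are in m, angles in rad, forces in N, time in s.
With the tool pointing down it reaches from about 0.4 to 0.875 m from the base axis. Payload 6.5 kg.
Tool frame: the origin (TCP) lies between the finger pads; the fingertips stand 17 mm ahead of it and the grasp point (between the pads) lies 2 mm behind it; y points along the fingers, z is the direction in which the jaws open and shut, and the axes are right-handed (so a half turn about y gives the same grasp; the last joint's range is limited). The gripper opens to 85 mm and grips with 20 to 120 N. Pads are 22 mm wide; open, the fingers measure 114 mm over their backs; the gripper's body (76 mm by 85 mm) begins 54 mm behind the grasp point. The pads swing forward as they close: fully open they stand 13 mm farther back than shut.
Start: joints at [-0.802, 0.536, -0.004, 1.538, 0.003, 1.067, -0.071], TCP at [0.482, 0.436, 0.248] pointing down, gripper open.
Joint ranges: [-2.7, 2.7], [-0.37, 2.16], [-1.27, 1.26], [0.24, 2.4], [-1.31, 4.45], [0.19, 1.91], [-2.76, 2.76]. Speed limits (rad/s): [2.39, 2.39, 3.14, 3.14, 3.14, 3.14, 3.14].

## Interface

Orientations are given as a unit quaternion [x, y, z, w].
In Python, from workcell import telemetry, grab_frame, hand_in, search_frame gives the robot as it stands.
- The arm moves only by the tool step_arm, never from a script. Its argument "commands" is a list of rows, each an object of numbers: "claw": the closure, from 0 (fully open) to 1 (shut); "x", "y", "z": the shift along the tool's x, y, z in mm; "rx", "ry", "rz": the turn, a rotation vector about the tool's x, y, z in degrees. In form: [{"claw": .., "x": .., "y": .., "z": .., "rx": .., "ry": .., "rz": ..}, ...]. A call has exactly 8 rows; each row shifts and turns the pose as measured when the row begins, along the tool's axes as they then stand; what a row does not reach is not made up. A row lasts 1/12 s, in which the tool goes at most 41.7 mm and 7.16 degrees, less where a joint would pass 70% of its speed; a pose out of reach is approached as far as the arm can. A call with a gripper value outside its range is refused whole. The fingers move at their own pace and stop on an object; the grip force is fixed at half the most. Time passes only in rows, so rows that do not move let the fingers close, or fill a call up. It gives the time, the measured TCP pose, the force and the opening at its end, in the units of the state.
- telemetry.sense(): the state, without advancing time (a new reading comes with each control period).
- grab_frame(name): name is "side" or "top" or "wrist"; returns a dict with "image" (420x560x3 uint8, red, green, blue), "depth" (420x560 float32, m along the optical axis (not along the pixel's ray), 0 where there is no reading), "fx", "fy", "cx", "cy" (pixels), "xyz" and "attitude" of the camera in the world; the wrist camera has in their place "hand_eye" (4x4, takes a point from camera to tool coordinates, whose origin is the TCP and whose axes are the tool frame's). Camera axes: x right, y up, looking along -z (the intrinsics and any distortion apply to the point x, -y, -z); pixel columns grow to the right and rows downward; lengths in m; the calibration is good to about 2 mm. A picture is of the moment at which its call begins: read the wrist's pose just before it.
- hand_in(): hands the job in, once; it reports no verdict.
Trained networks look in a picture, given as the dict that the camera call returned (one of the last four; its "shot" number tells which), for a name from the list of things; names that differ only in an ending like _2 or _b are one class to them, and where a whole thing is asked for, a point or a joint stands for the part that bears it (a point fixed in the world has none). Each returns a list of dicts, best first, with "p" (0 to 1); they miss things now and then, are a little off and sometimes report something else, mostly with a low value. They report only what shows in the picture. A call takes as long as a camera call. They do not tell look-alikes from the thing itself.
- search_frame(picture, label): "bbox" ([centre column, centre row, width, height] in pixels, round what is visible of it).
The state is a dict: "time": time; "joints": joint angles; "joint_vel": joint speeds; "joint_efforts": joint torques, N m; "position": TCP position; "eef_rot": TCP orientation; "contact_force": force on the tool from outside, world axes, zero at the start; "wrist_torque": the same for the moment, N m; "finger_gap": finger opening in m.
Only numpy, scipy, OpenCV 4.12 (cv2) and the standard library are available. Lean on these libraries where they do the work, as an engineer would, in place of code of your own. Each camera call takes 0.05 s, during which the arm holds its last target. There are 200 camera calls.

## Working session

There is one attempt and no reset: what is moved stays moved. The work goes in short steps, Python scripts to look and compute and a tool call to move; the robot and the scene stay as the last step left them, time stands still between calls to the robot, and variables do not carry over. Pictures are saved under pics/ and viewed, about 8 in all and at most 12, crops included, and the job is handed in when it is done.

Besides the shell and the picture viewer there is one more tool, called after "Call:" as name(argument=value, ...), one argument or row to a line, values as JSON. step_arm: Moves the arm, as the interface text tells. Its arguments: {"type":"object","properties":{"commands":{"type":"array","items":{"type":"object","properties":{"claw":{"type":"number"},"x":{"type":"number"},"y":{"type":"number"},"z":{"type":"number"},"rx":{"type":"number"},"ry":{"type":"number"},"rz":{"type":"number"}}}}},"required":["commands"]}

```bash
mkdir -p pics; cat > h.py <<'E'
import numpy as np, cv2
from scipy.spatial.transform import Rotation as R
from workcell import telemetry, grab_frame, hand_in, search_frame
def cloud(f, st=None):
    d=f["depth"]; v,u=np.mgrid[:d.shape[0],:d.shape[1]]
    p=np.stack([(u-f["cx"])/f["fx"]*d, -(v-f["cy"])/f["fy"]*d, -d],-1)
    if "hand_eye" in f:
        H=np.array(f["hand_eye"]); p=p@H[:3,:3].T+H[:3,3]
        return p@R.from_quat(st["eef_rot"]).as_matrix().T+np.array(st["position"])
    a=np.array(f["attitude"]); M=R.from_quat(a).as_matrix() if a.size==4 else a
    return p@M.T+np.array(f["xyz"])
def save(f,n): cv2.imwrite("pics/"+n,cv2.cvtColor(f["image"],cv2.COLOR_RGB2BGR))
E
python3 - <<'E'
from h import *
s=telemetry.sense(); print(s)
ims=[]
for n in ["top","side"]:
    f=grab_frame(n); save(f,n+".png"); print(n,[k for k in f],f["xyz"],f["attitude"])
    P=cloud(f); np.save(n+".npy",P)
    for l in ["sleeve_mid","wide_sleeve_mid","frame","spice_3","mug_9","tin_3","matchbox","teaspoon"]:
        for r in search_frame(f,l)[:4]:
            c,w,a,b=r["bbox"]; i,j=int(w),int(c)
            if r["p"]>.2: print(l,round(r["p"],2),np.round(r["bbox"]),np.round(P[min(i,419),min(j,559)],3), "top",np.round(P[max(0,min(int(w-b/2+6),419)),j],3))
E
```

```text
{'time': 0.0, 'joints': array([-0.80218989,  0.5371556 , -0.00445425,  1.53889806,  0.00256654,
        1.06727787, -0.07121119]), 'joint_vel': array([ 6.42238094e-04,  4.10831375e-05, -2.58941816e-04,  4.44440066e-04,
        9.22640967e-04,  1.11934116e-03,  1.42345553e-03]), 'joint_efforts': array([-6.18770046e-04, -5.83394659e+01,  1.04779802e+00, -2.59104431e+01,
        1.21900052e-02,  9.42941144e-03,  5.33008944e-06]), 'position': array([0.4813046 , 0.43595066, 0.24741002]), 'eef_rot': array([ 0.64697841, -0.28685271,  0.28641473, -0.64583362]), 'contact_force': array([-0.33695513, -0.27669374, -0.60321663]), 'wrist_torque': array([-0.02893764, -0.00212751,  0.04331524]), 'finger_gap': 0.08537937803362212}
top ['image', 'depth', 'fx', 'fy', 'cx', 'cy', 'xyz', 'attitude', 'shot'] [ 0.33183105 -0.00384479  1.27724106] [-0.05419037  0.06877619  0.71040769 -0.69832239]
sleeve_mid 0.57 [338. 257.  11.  10.] [ 0.421 -0.228  0.039] top [ 0.418 -0.228  0.039]
sleeve_mid 0.45 [376. 272.  15.  18.] [ 0.378 -0.34   0.04 ] top [ 0.387 -0.338  0.052]
sleeve_mid 0.44 [359. 244.  15.  16.] 
[... 1248 characters left out ...]
9. 200.  20.  29.] [0.437 0.122 0.048] top [0.454 0.134 0.055]
frame 0.77 [276. 213.  62.  74.] [ 0.496 -0.029  0.044] top [0.575 0.023 0.037]
frame 0.36 [209. 200.  20.  22.] [0.437 0.121 0.053] top [0.452 0.135 0.045]
spice_3 0.77 [227. 138.  21.  40.] [0.596 0.183 0.078] top [0.617 0.195 0.103]
mug_9 0.58 [413. 234.  33.  53.] [ 0.576 -0.326  0.102] top [ 0.625 -0.304  0.099]
tin_3 0.9 [270. 136.  23.  32.] [0.664 0.099 0.071] top [0.695 0.12  0.07 ]
tin_3 0.74 [369. 281.  21.  26.] [ 0.454 -0.294  0.051] top [ 0.467 -0.287  0.054]
matchbox 0.69 [201. 134.  25.  18.] [0.612 0.287 0.019] top [0.617 0.291 0.019]
teaspoon 0.85 [158. 216.  14.  48.] [0.352 0.222 0.006] top [0.395 0.259 0.006]
```

```bash
python3 -c "
import cv2,numpy as np
a=cv2.imread('pics/top.png')[150:310,140:400];b=cv2.imread('pics/side.png')[110:350,150:440]
a=cv2.resize(a,None,fx=2.3,fy=2.3,interpolation=2);a=cv2.resize(a,(390,240*390//390));
cv2.imwrite('pics/a.png',cv2.resize(cv2.imread('pics/top.png')[150:310,140:400],None,fx=3,fy=3,interpolation=2))
cv2.imwrite('pics/b.png',cv2.resize(b,None,fx=2.4,fy=2.4,interpolation=2))"
```

```text
(no output)
```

View pics/a.png

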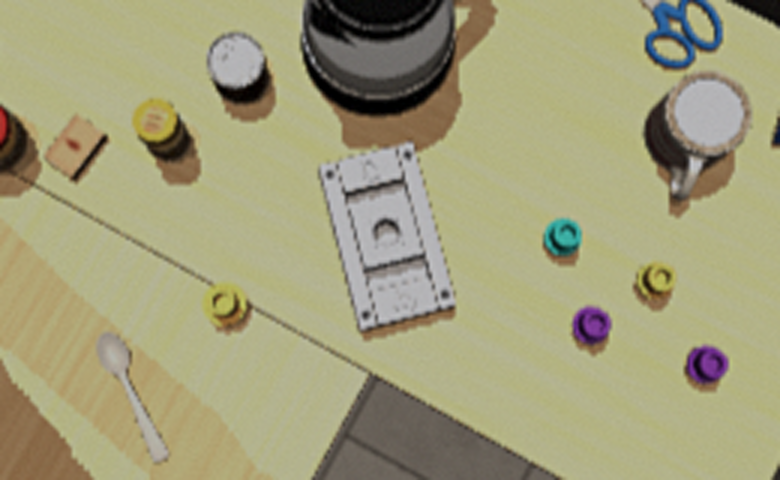

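View pics/b.png

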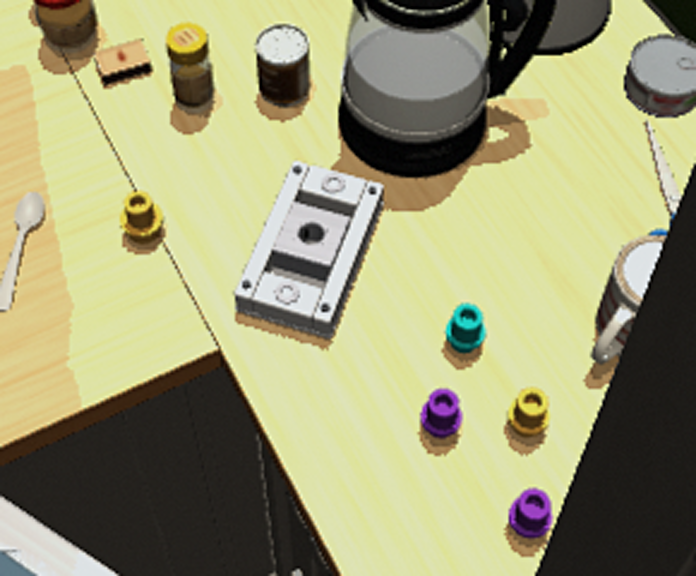

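The flange of the left brass sleeve looks larger (about 44 px) than that of the right one at about (657,280) in the top crop, so the right one is probably the slim sleeve. I'll measure both.

```bash
python3 - <<'E'
from h import *
s=telemetry.sense(); M=R.from_quat(s["eef_rot"]).as_matrix(); print(M.round(3)); 
f=grab_frame("wrist"); print(np.array(f["hand_eye"]).round(3),f["fx"],f["cx"],f["cy"])
for n in ["top","side"]:
    P=np.load(n+".npy").reshape(-1,3)
    for c in [(.445,.125),(.462,-.296)]:
        q=P[(np.hypot(P[:,0]-c[0],P[:,1]-c[1])<.045)]
        for lo,hi in [(.012,.033),(.035,.07)]:
            w=q[(q[:,2]>lo)&(q[:,2]<hi)]
            if len(w)>2: print(n,c,lo,len(w),w.min(0).round(3),w.max(0).round(3),np.median(w,0).round(3))
    q=P[(abs(P[:,0]-.52)<.12)&(abs(P[:,1]+.03)<.09)&(P[:,2]>.03)&(P[:,2]<.06)]
    r=cv2.minAreaRect(q[:,:2].astype(np.float32)*1000); print(n,"frame",r,np.median(q[:,2]))
E
```

```text
[[ 0.671  0.     0.741]
 [-0.741  0.     0.671]
 [ 0.    -1.     0.   ]]
[[-0.    -0.96  -0.281 -0.07 ]
 [-0.001  0.281 -0.96  -0.126]
 [ 1.     0.    -0.001 -0.   ]
 [ 0.     0.     0.     1.   ]] 371.39340952594824 271.4063566671803 205.15669629764824
top (0.445, 0.125) 0.012 91 [0.426 0.114 0.018] [0.468 0.153 0.031] [0.441 0.128 0.024]
top (0.445, 0.125) 0.035 80 [0.432 0.12  0.035] [0.459 0.146 0.059] [0.445 0.133 0.051]
top (0.462, -0.296) 0.012 47 [ 0.445 -0.311  0.015] [ 0.478 -0.277  0.03 ] [ 0.455 -0.286  0.025]
top (0.462, -0.296) 0.035 83 [ 0.448 -0.311  0.036] [ 0.475 -0.282  0.059] [ 0.462 -0.296  0.05 ]
top frame ((511.0499267578125, -28.4515380859375), (169.77684020996094, 98.26871490478516), 13.215216636657715) 0.03812073127018123
side (0.445, 0.125) 0.012 134 [0.423 0.111 0.012] [0.467 0.157 0.032] [0.437 0.125 0.026]
side (0.445, 0.125) 0.035 136 [0.431 0.119 0.036] [0.46  0.149 0.058] [0.445 0.132 0.051]
side (0.462, -0.296) 0.012 99 [ 0.443 -0.314  0.02 ] [ 0.477 -0.277  0.033] [ 0.453 -0.299  0.026]
side (0.462, -0.296) 0.035 169 [ 0.448 -0.309  0.035] [ 0.477 -0.282  0.058] [ 0.46  -0.296  0.051]
side frame ((510.7447204589844, -28.12409210205078), (172.64822387695312, 98.7311782836914), 13.753662109375) 0.03898046001377675
```

Flange widths measure about 45 mm (left) and 35 mm (right), so the right sleeve is the slim one. The frame centre is near (0.511, -0.028) with a yaw of 13.5°. Next is a planning helper, then a stop over the frame.

```bash
cat >> h.py <<'E'
def plan(x,y,z,jaw,n=8,go=None):
    s=telemetry.sense(); M=R.from_quat(s["eef_rot"]).as_matrix(); p=np.array(s["position"])
    j=np.deg2rad(jaw); T=np.array([[np.sin(j),0,np.cos(j)],[-np.cos(j),0,np.sin(j)],[0,-1,0]])
    rv=R.from_matrix(M.T@T).as_rotvec(); D=np.array([x,y,z])-p
    print("t",round(s["time"],2),"pos",p.round(4),"jaw",np.degrees(np.arctan2(M[1,2],M[0,2])).round(1),"F",s["contact_force"].round(1),"T",s["wrist_torque"].round(2),"gap",round(s["finger_gap"],4),"j",s["joints"].round(2))
    nr=int(np.ceil(np.degrees(np.linalg.norm(rv))/7)) if np.linalg.norm(rv)>.003 else 0
    nr=min(nr,n)
    for i in range(n):
        A=M@R.from_rotvec(rv*min(1,i/max(nr,1))).as_matrix()
        print((A.T@D*1000/n).round(1),np.degrees(rv/nr).round(1) if i<nr else 0)
E
python3 -c "
from h import *
plan(.484,-.02,.25,75,14)"
```

```text
t 0.95 pos [0.4818 0.4364 0.2483] jaw 42.2 F [-0.7  1.3  0.3] T [ 0.04 -0.   -0.03] gap 0.0852 j [-0.8   0.54 -0.    1.54  0.    1.07 -0.07]
[ 24.3  -0.1 -21.8] [-0.  -6.6  0. ]
[ 21.6  -0.1 -24.4] [-0.  -6.6  0. ]
[ 18.7  -0.1 -26.7] [-0.  -6.6  0. ]
[ 15.5  -0.1 -28.7] [-0.  -6.6  0. ]
[ 12.1  -0.1 -30.3] [-0.  -6.6  0. ]
[  8.6  -0.1 -31.4] 0
[  8.6  -0.1 -31.4] 0
[  8.6  -0.1 -31.4] 0
[  8.6  -0.1 -31.4] 0
[  8.6  -0.1 -31.4] 0
[  8.6  -0.1 -31.4] 0
[  8.6  -0.1 -31.4] 0
[  8.6  -0.1 -31.4] 0
[  8.6  -0.1 -31.4] 0
```

Call:
step_arm(
  commands=[
    {"x":24,"z":-22,"ry":-6.6},
    {"x":22,"z":-24,"ry":-6.6},
    {"x":19,"z":-27,"ry":-6.6},
    {"x":16,"z":-29,"ry":-6.6},
    {"x":12,"z":-30,"ry":-6.6},
    {"x":9,"z":-31},
    {"x":9,"z":-31},
    {"x":9,"z":-31},
  ],
)

```text
invalid input
```

Call:
step_arm(
  commands=[
    {"x":9,"z":-31},
    {"x":9,"z":-31},
    {"x":9,"z":-31},
    {"x":9,"z":-31},
    {"x":9,"z":-31},
    {"x":9,"z":-31},
    {"x":0,"z":0},
    {"x":0,"z":0},
  ],
)

```text
invalid input
```

```bash
python3 - <<'E'
from h import *
plan(.43,-.288,.25,75,8)
s=telemetry.sense(); f=grab_frame("wrist"); save(f,"w1.png"); P=cloud(f,s); np.save("w1.npy",P)
E
```

```text
t 0.95 pos [0.4818 0.4364 0.2483] jaw 42.2 F [-0.7  1.3  0.3] T [ 0.04 -0.   -0.03] gap 0.0852 j [-0.8   0.54 -0.    1.54  0.    1.07 -0.07]
[ 62.8  -0.2 -65.6] [-0.  -6.6  0. ]
[ 54.9  -0.2 -72.3] [-0.  -6.6  0. ]
[ 46.2  -0.2 -78.1] [-0.  -6.6  0. ]
[ 37.   -0.2 -82.9] [-0.  -6.6  0. ]
[ 27.3  -0.2 -86.6] [-0.  -6.6  0. ]
[ 17.2  -0.2 -89.1] 0
[ 17.2  -0.2 -89.1] 0
[ 17.2  -0.2 -89.1] 0
```

View pics/w1.png

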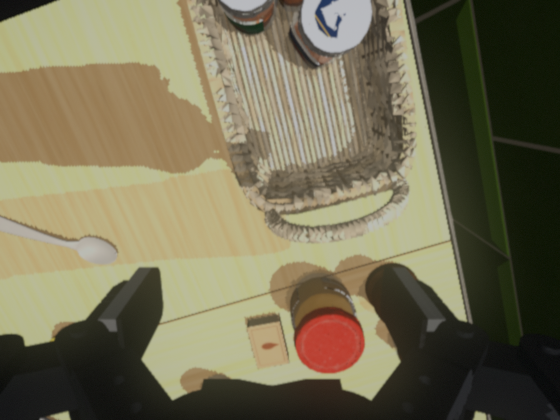

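The moves were refused because the rows must have every field. This picture is still the start view: basket, red-lid jar, matchbox and the fingers at the bottom. I'll resend with full rows.

Call:
step_arm(
  commands=[
    {"claw":0,"x":24,"y":0,"z":-22,"rx":0,"ry":-6.6,"rz":0},
    {"claw":0,"x":22,"y":0,"z":-24,"rx":0,"ry":-6.6,"rz":0},
    {"claw":0,"x":19,"y":0,"z":-27,"rx":0,"ry":-6.6,"rz":0},
    {"claw":0,"x":16,"y":0,"z":-29,"rx":0,"ry":-6.6,"rz":0},
    {"claw":0,"x":12,"y":0,"z":-30,"rx":0,"ry":-6.6,"rz":0},
    {"claw":0,"x":9,"y":0,"z":-31,"rx":0,"ry":0,"rz":0},
    {"claw":0,"x":9,"y":0,"z":-31,"rx":0,"ry":0,"rz":0},
    {"claw":0,"x":9,"y":0,"z":-31,"rx":0,"ry":0,"rz":0},
  ],
)

```text
time: 1.67
position: [0.4874, 0.1762, 0.247]
eef_rot: [-0.701, 0.075, -0.076, 0.705]
contact_force: [0.0, -0.9, 0.6]
finger_gap: 0.0851
```

Call:
step_arm(
  commands=[
    {"claw":0,"x":9,"y":0,"z":-31,"rx":0,"ry":0,"rz":0},
    {"claw":0,"x":9,"y":0,"z":-31,"rx":0,"ry":0,"rz":0},
    {"claw":0,"x":9,"y":0,"z":-31,"rx":0,"ry":0,"rz":0},
    {"claw":0,"x":9,"y":0,"z":-31,"rx":0,"ry":0,"rz":0},
    {"claw":0,"x":9,"y":0,"z":-31,"rx":0,"ry":0,"rz":0},
    {"claw":0,"x":9,"y":0,"z":-31,"rx":0,"ry":0,"rz":0},
    {"claw":0,"x":0,"y":0,"z":0,"rx":0,"ry":0,"rz":0},
    {"claw":0,"x":0,"y":0,"z":0,"rx":0,"ry":0,"rz":0},
  ],
)

```text
time: 2.33
position: [0.5003, -0.0359, 0.2478]
eef_rot: [-0.701, 0.078, -0.082, 0.704]
contact_force: [-0.3, 0.9, -0.2]
finger_gap: 0.0855
```

```bash
python3 - <<'E'
from h import *
plan(.43,-.288,.25,75,8)
s=telemetry.sense(); f=grab_frame("wrist"); save(f,"w2.png"); P=cloud(f,s); np.save("w2.npy",P)
E
```

```text
t 2.33 pos [ 0.5003 -0.0359  0.2478] jaw 77.0 F [-0.3  0.9 -0.2] T [ 0.04 -0.03 -0.05] gap 0.0855 j [-0.03  0.28  0.02  1.93 -0.01  0.92  1.34]
[ -1.5  -0.4 -32.7] [-0.3  2.   0.3]
[ -0.3  -0.3 -32.7] 0
[ -0.3  -0.3 -32.7] 0
[ -0.3  -0.3 -32.7] 0
[ -0.3  -0.3 -32.7] 0
[ -0.3  -0.3 -32.7] 0
[ -0.3  -0.3 -32.7] 0
[ -0.3  -0.3 -32.7] 0
```

View pics/w2.png

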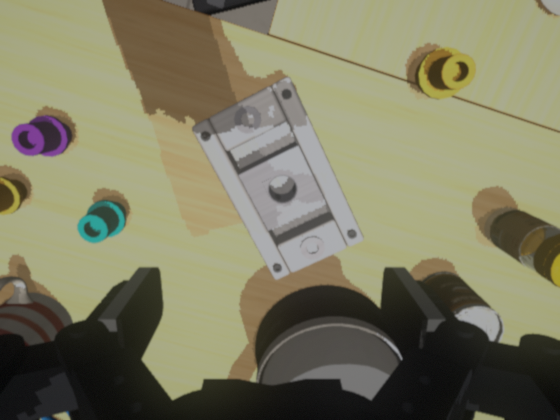

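The bore is at about (283,187), the slim brass sleeve at the left edge (5,195), and the wide one at (445,72). I'll measure the bore and block from this view.

```bash
python3 - <<'E'
from h import *
P=np.load("w2.npy"); im=cv2.imread("pics/w2.png")
q=P.reshape(-1,3); q=q[(abs(q[:,0]-.511)<.11)&(abs(q[:,1]+.028)<.08)&(q[:,2]>.032)&(q[:,2]<.05)]
r=cv2.minAreaRect(q[:,:2].astype(np.float32)*1000);print("frame",r,np.percentile(q[:,2],[10,50,90]))
y=np.deg2rad(13.5); ex=np.array([np.cos(y),np.sin(y)]); ey=np.array([-ex[1],ex[0]])
d=P[...,:2]-np.array([.511,-.028]); fx=d@ex; fy=d@ey
m=(abs(fy)<.02)&(abs(fx)<.07)
for a in np.arange(-.06,.06,.004):
    k=(abs(fx-a)<.002)&(abs(fy)>.016)&(abs(fy)<.024); print(round(a,3),np.median(P[...,2][k]).round(3),end="; ")
# bore: depth below top
k=((P[...,2]<.036)&(np.hypot(fx,fy)<.045)&(abs(fy)<.016)).astype(np.uint8)
n,l,st,c=cv2.connectedComponentsWithStats(k)
for i in range(1,n):
    if st[i,4]>30:
        print(st[i],c[i])
g=cv2.cvtColor(im,cv2.COLOR_BGR2GRAY); z=im[140:240,235:335]
cv2.imwrite("pics/w2c.png",cv2.resize(z,None,fx=6,fy=6,interpolation=cv2.INTER_CUBIC))
E
```

```text
frame ((513.0099487304688, -29.284523010253906), (169.62692260742188, 98.12274169921875), 13.564154624938965) [0.03700652 0.03856269 0.04241325]
-0.06 0.038; -0.056 0.038; -0.052 0.038; -0.048 0.01; -0.044 0.009; -0.04 0.315; -0.036 0.317; -0.032 0.31; -0.028 0.308; -0.024 0.042; -0.02 0.319; -0.016 0.316; -0.012 0.043; -0.008 0.042; -0.004 0.042; 0.0 0.042; 0.004 0.042; 0.008 0.042; 0.012 0.042; 0.016 0.042; 0.02 0.042; 0.024 0.042; 0.028 0.042; 0.032 0.042; 0.036 nan; 0.04 nan; 0.044 0.01; 0.048 0.009; 0.052 0.022; 0.056 0.038; [248 133  37  34 721] [266.08460472 147.60887656]
[269 176  27  25 532] [282.11654135 188.10338346]
  return _methods._mean(a, axis=axis, dtype=dtype,
  ret = ret.dtype.type(ret / rcount)
```

View pics/w2c.png

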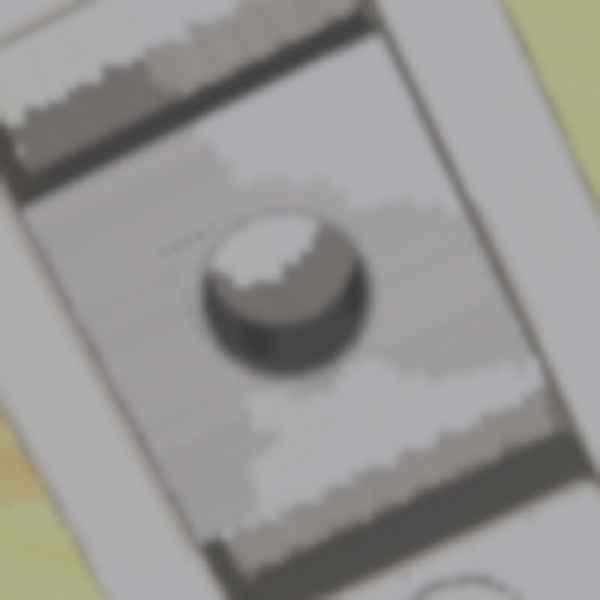

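The crop shows the bore circle centred at about (286,296), i.e. full-picture (282.7,189.3), roughly 28 px across. Next I'll compute its position and plan the move to the sleeve.

```bash
cat >> h.py <<'E'
def ray(f,s,u,v,z):
    H=np.array(f["hand_eye"]); M=R.from_quat(s["eef_rot"]).as_matrix()
    d=M@H[:3,:3]@np.array([(u-f["cx"])/f["fx"],-(v-f["cy"])/f["fy"],-1]); o=M@H[:3,3]+np.array(s["position"])
    return o+d*(z-o[2])/d[2]
E
python3 - <<'E'
from h import *
s=telemetry.sense(); f=grab_frame("wrist")
b=ray(f,s,282.7-.0,189.3,.042); print("bore",b.round(4))
y=np.deg2rad(13.6); ex=np.array([np.cos(y),np.sin(y)]); ey=np.array([-ex[1],ex[0]])
d=b[:2]-np.array([.513,-.0293]); print("in frame",d@ex,d@ey, "diam", np.linalg.norm(ray(f,s,268.7,189.3,.042)-ray(f,s,296.7,189.3,.042)))
plan(.455,-.296,.17,75,8)
E
```

```text
bore [ 0.5149 -0.0291  0.042 ]
in frame 0.001939352781258162 -0.00025198777076420193 diam 0.02574269845099881
t 2.43 pos [ 0.5003 -0.035   0.2477] jaw 77.1 F [0.1 0.2 0.3] T [-0.06  0.03  0.01] gap 0.0853 j [-0.03  0.28  0.02  1.93 -0.01  0.92  1.34]
[  1.7   9.6 -33.1] [-0.3  2.1  0.3]
[  3.    9.7 -33. ] 0
[  3.    9.7 -33. ] 0
[  3.    9.7 -33. ] 0
[  3.    9.7 -33. ] 0
[  3.    9.7 -33. ] 0
[  3.    9.7 -33. ] 0
[  3.    9.7 -33. ] 0
```

Call:
step_arm(
  commands=[
    {"claw":0,"x":-1,"y":0,"z":-33,"rx":0,"ry":2,"rz":0},
    {"claw":0,"x":0,"y":0,"z":-33,"rx":0,"ry":0,"rz":0},
    {"claw":0,"x":0,"y":0,"z":-33,"rx":0,"ry":0,"rz":0},
    {"claw":0,"x":0,"y":0,"z":-33,"rx":0,"ry":0,"rz":0},
    {"claw":0,"x":0,"y":0,"z":-33,"rx":0,"ry":0,"rz":0},
    {"claw":0.3,"x":0,"y":5,"z":-33,"rx":0,"ry":0,"rz":0},
    {"claw":0.3,"x":0,"y":15,"z":-33,"rx":0,"ry":0,"rz":0},
    {"claw":0.3,"x":0,"y":15,"z":-33,"rx":0,"ry":0,"rz":0},
  ],
)

```text
time: 3.1
position: [0.4445, -0.2794, 0.2128]
eef_rot: [-0.699, 0.073, -0.084, 0.707]
contact_force: [0.0, -0.3, -0.5]
finger_gap: 0.0598
```

```bash
python3 - <<'E'
from h import *
plan(.462,-.296,.17,75,8)
s=telemetry.sense(); f=grab_frame("wrist"); save(f,"w3.png"); P=cloud(f,s); np.save("w3.npy",P)
for r in search_frame(f,"sleeve_mid")[:5]: print(r, P[int(r["bbox"][1]),int(r["bbox"][0])].round(3))
E
```

```text
t 3.1 pos [ 0.4445 -0.2794  0.2128] jaw 77.3 F [ 0.  -0.3 -0.5] T [ 0.01 -0.02 -0.03] gap 0.0598 j [ 0.38  0.36  0.13  1.92 -0.09  0.86  1.91]
[ 2.5  5.4 -1.6] [-0.8  2.3  0.8]
[ 2.7  5.3 -1.4] 0
[ 2.7  5.3 -1.4] 0
[ 2.7  5.3 -1.4] 0
[ 2.7  5.3 -1.4] 0
[ 2.7  5.3 -1.4] 0
[ 2.7  5.3 -1.4] 0
[ 2.7  5.3 -1.4] 0
{'bbox': [174.9, 119.4, 49.7, 47.4], 'p': 0.8} [ 0.378 -0.341  0.04 ]
{'bbox': [319.2, 138.4, 44.3, 42.5], 'p': 0.79} [ 0.418 -0.233  0.041]
{'bbox': [253.9, 206.9, 45.5, 47.3], 'p': 0.66} [ 0.461 -0.297  0.041]
{'bbox': [366.6, 233.2, 46.0, 48.8], 'p': 0.58} [ 0.501 -0.211  0.053]
```

View pics/w3.png

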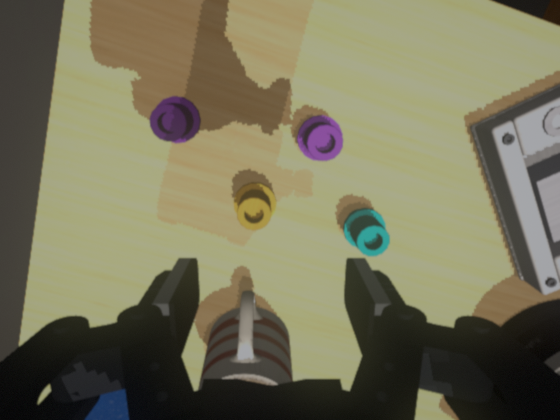

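The slim brass sleeve is at about (254,207), with the mug handle ahead of it and purple and turquoise copies around it. I'll measure its boss top precisely.

```bash
python3 - <<'E'
from h import *
P=np.load("w3.npy").reshape(-1,3)
for lo,hi in [(.047,.06),(.022,.03)]:
    q=P[(np.hypot(P[:,0]-.461,P[:,1]+.296)<.03)&(P[:,2]>lo)&(P[:,2]<hi)]
    print(len(q),cv2.minEnclosingCircle(q[:,:2].astype(np.float32)*1000),np.median(q,0).round(4),q.min(0).round(3),q.max(0).round(3))
plan(.461,-.296,.11,75,8)
E
```

```text
700 ((464.28155517578125, -297.29364013671875), 14.308772087097168) [ 0.4631 -0.297   0.0531] [ 0.45  -0.311  0.047] [ 0.478 -0.284  0.055]
474 ((463.9250793457031, -297.2468566894531), 18.9238338470459) [ 0.4538 -0.2922  0.0253] [ 0.445 -0.316  0.022] [ 0.478 -0.279  0.03 ]
t 3.2 pos [ 0.4412 -0.2832  0.211 ] jaw 76.8 F [ 0.4  0.3 -1. ] T [-0.02  0.04 -0.02] gap 0.0596 j [ 0.38  0.37  0.14  1.92 -0.08  0.86  1.91]
[ 2.7 12.6 -1.1] [-0.6  1.8  0.6]
[ 2.8 12.6 -0.9] 0
[ 2.8 12.6 -0.9] 0
[ 2.8 12.6 -0.9] 0
[ 2.8 12.6 -0.9] 0
[ 2.8 12.6 -0.9] 0
[ 2.8 12.6 -0.9] 0
[ 2.8 12.6 -0.9] 0
```

Call:
step_arm(
  commands=[
    {"claw":0.3,"x":5,"y":24,"z":-2,"rx":-0.6,"ry":1.8,"rz":0.6},
    {"claw":0.3,"x":5,"y":24,"z":-2,"rx":0,"ry":0,"rz":0},
    {"claw":0.3,"x":5,"y":24,"z":-2,"rx":0,"ry":0,"rz":0},
    {"claw":0.3,"x":5,"y":24,"z":-2,"rx":0,"ry":0,"rz":0},
    {"claw":0.3,"x":5,"y":20,"z":-1,"rx":0,"ry":0,"rz":0},
    {"claw":0.3,"x":0,"y":0,"z":0,"rx":0,"ry":0,"rz":0},
    {"claw":0.3,"x":0,"y":0,"z":0,"rx":0,"ry":0,"rz":0},
    {"claw":0.3,"x":0,"y":0,"z":0,"rx":0,"ry":0,"rz":0},
  ],
)

```text
time: 3.87
position: [0.4732, -0.2864, 0.0923]
eef_rot: [-0.699, 0.086, -0.089, 0.704]
contact_force: [-0.7, 0.4, 0.6]
finger_gap: 0.0601
```

```bash
python3 -c "
from h import *
plan(.464,-.297,.0455,75,6)"
```

```text
t 3.87 pos [ 0.4732 -0.2864  0.0923] jaw 75.7 F [-0.7  0.4  0.6] T [ 0.    0.   -0.03] gap 0.0601 j [ 0.38  0.6   0.11  1.91 -0.12  0.64  1.89]
[-1.1  7.8 -2.1] [-0.4  0.7  0.2]
[-1.   7.8 -2.1] 0
[-1.   7.8 -2.1] 0
[-1.   7.8 -2.1] 0
[-1.   7.8 -2.1] 0
[-1.   7.8 -2.1] 0
```

Call:
step_arm(
  commands=[
    {"claw":0.3,"x":-6,"y":0,"z":-13,"rx":-0.4,"ry":0.7,"rz":0.2},
    {"claw":0.3,"x":0,"y":0,"z":0,"rx":0,"ry":0,"rz":0},
    {"claw":0.3,"x":0,"y":0,"z":0,"rx":0,"ry":0,"rz":0},
    {"claw":0.3,"x":0,"y":8,"z":0,"rx":0,"ry":0,"rz":0},
    {"claw":0.3,"x":0,"y":8,"z":0,"rx":0,"ry":0,"rz":0},
    {"claw":0.3,"x":0,"y":8,"z":0,"rx":0,"ry":0,"rz":0},
    {"claw":0.3,"x":0,"y":0,"z":0,"rx":0,"ry":0,"rz":0},
    {"claw":0.3,"x":0,"y":0,"z":0,"rx":0,"ry":0,"rz":0},
  ],
)

```text
time: 4.53
position: [0.4657, -0.2992, 0.0711]
eef_rot: [0.702, -0.09, 0.095, -0.7]
contact_force: [0.3, -0.2, -0.1]
finger_gap: 0.0596
```

```bash
python3 -c "
from h import *
plan(.464,-.297,.0455,75,4)"
```

```text
t 4.53 pos [ 0.4657 -0.2992  0.0711] jaw 75.0 F [ 0.3 -0.2 -0.1] T [ 0.02  0.01 -0.  ] gap 0.0596 j [ 0.4   0.63  0.11  1.92 -0.12  0.59  1.9 ]
[-0.6  6.4  0.4] [ 0.1 -0.   0.4]
[-0.6  6.4  0.4] 0
[-0.6  6.4  0.4] 0
[-0.6  6.4  0.4] 0
```

Call:
step_arm(
  commands=[
    {"claw":0.3,"x":-2,"y":6,"z":2,"rx":0,"ry":0,"rz":0.4},
    {"claw":0.3,"x":0,"y":7,"z":0,"rx":0,"ry":0,"rz":0},
    {"claw":0.3,"x":0,"y":7,"z":0,"rx":0,"ry":0,"rz":0},
    {"claw":0.3,"x":0,"y":5,"z":0,"rx":0,"ry":0,"rz":0},
    {"claw":0.3,"x":0,"y":0,"z":0,"rx":0,"ry":0,"rz":0},
    {"claw":0.3,"x":0,"y":0,"z":0,"rx":0,"ry":0,"rz":0},
    {"claw":0.3,"x":0,"y":0,"z":0,"rx":0,"ry":0,"rz":0},
    {"claw":0.3,"x":0,"y":0,"z":0,"rx":0,"ry":0,"rz":0},
  ],
)

```text
time: 5.2
position: [0.4638, -0.2959, 0.0422]
eef_rot: [0.701, -0.093, 0.091, -0.701]
contact_force: [0.5, -0.4, 0.9]
finger_gap: 0.0599
```

```bash
python3 -c "
from h import *
plan(.464,-.297,.0455,75,2)"
```

```text
t 5.2 pos [ 0.4638 -0.2959  0.0422] jaw 75.0 F [ 0.5 -0.4  0.9] T [ 0.03 -0.01 -0.02] gap 0.0599 j [ 0.4   0.68  0.11  1.92 -0.13  0.55  1.9 ]
[ 0.3 -1.6 -0.5] 0
[ 0.3 -1.6 -0.5] 0
```

Call:
step_arm(
  commands=[
    {"claw":0.3,"x":0,"y":-4,"z":-1,"rx":0,"ry":0,"rz":0},
    {"claw":0.3,"x":0,"y":0,"z":0,"rx":0,"ry":0,"rz":0},
    {"claw":1,"x":0,"y":0,"z":0,"rx":0,"ry":0,"rz":0},
    {"claw":1,"x":0,"y":0,"z":0,"rx":0,"ry":0,"rz":0},
    {"claw":1,"x":0,"y":0,"z":0,"rx":0,"ry":0,"rz":0},
    {"claw":1,"x":0,"y":0,"z":0,"rx":0,"ry":0,"rz":0},
    {"claw":1,"x":0,"y":0,"z":0,"rx":0,"ry":0,"rz":0},
    {"claw":1,"x":0,"y":0,"z":0,"rx":0,"ry":0,"rz":0},
  ],
)

```text
time: 5.87
position: [0.4643, -0.2975, 0.0481]
eef_rot: [0.702, -0.093, 0.092, -0.7]
contact_force: [0.1, 0.1, -0.2]
finger_gap: 0.0263
```

```bash
python3 -c "
from h import *
plan(.464,-.297,.14,75,4)"
```

```text
t 5.87 pos [ 0.4643 -0.2975  0.0481] jaw 75.0 F [ 0.1  0.1 -0.2] T [-0.05 -0.02  0.02] gap 0.0263 j [ 0.4   0.67  0.11  1.92 -0.12  0.56  1.9 ]
[ -0.1 -23.    0.1] 0
[ -0.1 -23.    0.1] 0
[ -0.1 -23.    0.1] 0
[ -0.1 -23.    0.1] 0
```

Call:
step_arm(
  commands=[
    {"claw":1,"x":0,"y":-15,"z":0,"rx":0,"ry":0,"rz":0},
    {"claw":1,"x":0,"y":-23,"z":0,"rx":0,"ry":0,"rz":0},
    {"claw":1,"x":0,"y":-23,"z":0,"rx":0,"ry":0,"rz":0},
    {"claw":1,"x":0,"y":-23,"z":0,"rx":0,"ry":0,"rz":0},
    {"claw":1,"x":0,"y":-8,"z":0,"rx":0,"ry":0,"rz":0},
    {"claw":1,"x":0,"y":0,"z":0,"rx":0,"ry":0,"rz":0},
    {"claw":1,"x":0,"y":0,"z":0,"rx":0,"ry":0,"rz":0},
    {"claw":1,"x":0,"y":0,"z":0,"rx":0,"ry":0,"rz":0},
  ],
)

```text
time: 6.53
position: [0.4617, -0.2955, 0.1395]
eef_rot: [-0.701, 0.095, -0.09, 0.701]
contact_force: [-0.1, 0.2, -2.4]
finger_gap: 0.0259
```

```bash
python3 -c "
from h import *
plan(.51,-.05,.14,75,10)
f=grab_frame('wrist');save(f,'w4.png')"
```

```text
t 6.53 pos [ 0.4617 -0.2955  0.1395] jaw 75.0 F [-0.1  0.2 -2.4] T [ 0.01 -0.01  0.02] gap 0.0259 j [ 0.38  0.52  0.14  1.89 -0.1   0.74  1.88]
[-1.7 -0.  25. ] [-0.   0.  -0.4]
[-1.7 -0.  25. ] 0
[-1.7 -0.  25. ] 0
[-1.7 -0.  25. ] 0
[-1.7 -0.  25. ] 0
[-1.7 -0.  25. ] 0
[-1.7 -0.  25. ] 0
[-1.7 -0.  25. ] 0
[-1.7 -0.  25. ] 0
[-1.7 -0.  25. ] 0
```

View pics/w4.png

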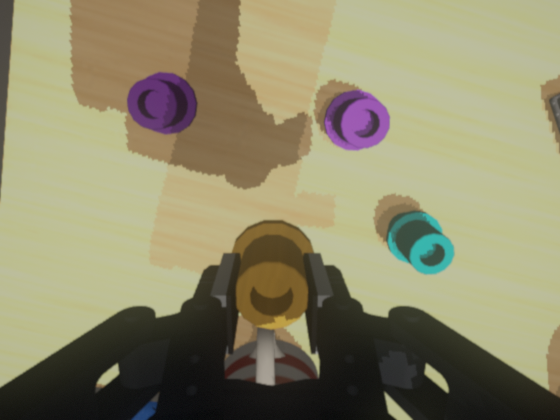

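The sleeve is held upright between the pads (flange at about (273,262)) and the copies are undisturbed. I'll move it to the block.

Call:
step_arm(
  commands=[
    {"claw":1,"x":-1,"y":0,"z":15,"rx":0,"ry":0,"rz":0},
    {"claw":1,"x":-2,"y":0,"z":28,"rx":0,"ry":0,"rz":0},
    {"claw":1,"x":-2,"y":0,"z":35,"rx":0,"ry":0,"rz":0},
    {"claw":1,"x":-2,"y":0,"z":35,"rx":0,"ry":0,"rz":0},
    {"claw":1,"x":-2,"y":0,"z":35,"rx":0,"ry":0,"rz":0},
    {"claw":1,"x":-2,"y":0,"z":35,"rx":0,"ry":0,"rz":0},
    {"claw":1,"x":-2,"y":0,"z":35,"rx":0,"ry":0,"rz":0},
    {"claw":1,"x":-2,"y":0,"z":25,"rx":0,"ry":0,"rz":0},
  ],
)

```text
time: 7.25
position: [0.5051, -0.0556, 0.1288]
eef_rot: [0.701, -0.106, 0.09, -0.699]
contact_force: [0.4, -0.6, -1.3]
finger_gap: 0.0259
```

Call:
step_arm(
  commands=[
    {"claw":1,"x":0,"y":0,"z":10,"rx":0,"ry":0,"rz":0},
    {"claw":1,"x":0,"y":0,"z":0,"rx":0,"ry":0,"rz":0},
    {"claw":1,"x":0,"y":0,"z":0,"rx":0,"ry":0,"rz":0},
    {"claw":1,"x":0,"y":0,"z":0,"rx":0,"ry":0,"rz":0},
    {"claw":1,"x":0,"y":0,"z":0,"rx":0,"ry":0,"rz":0},
    {"claw":1,"x":0,"y":0,"z":0,"rx":0,"ry":0,"rz":0},
    {"claw":1,"x":0,"y":0,"z":0,"rx":0,"ry":0,"rz":0},
    {"claw":1,"x":0,"y":0,"z":0,"rx":0,"ry":0,"rz":0},
  ],
)

```text
time: 7.92
position: [0.5051, -0.0468, 0.1246]
eef_rot: [0.702, -0.109, 0.087, -0.698]
contact_force: [0.7, 0.2, -1.6]
finger_gap: 0.0261
```

```bash
python3 - <<'E'
from h import *
plan(.515,-.029,.11,75,3)
s=telemetry.sense(); f=grab_frame("wrist"); P=cloud(f,s)
M=R.from_quat(s["eef_rot"]).as_matrix(); t=((P-np.array(s["position"]))@M*1000).reshape(-1,3)
for lo,hi in [(-9,-1),(18,27)]:
  q=t[(abs(t[:,0])<30)&(abs(t[:,2])<(20 if lo>0 else 12))&(t[:,1]>lo)&(t[:,1]<hi)]
  print(len(q),np.percentile(q,[2,50,98],axis=0).round(1), cv2.minEnclosingCircle(q[:,[0,2]].astype(np.float32)))
E
```

```text
t 7.92 pos [ 0.5051 -0.0468  0.1246] jaw 74.1 F [ 0.7  0.2 -1.6] T [ 0.02 -0.02  0.02] gap 0.0261 j [-0.09  0.49  0.11  1.99 -0.08  0.7   1.37]
[1.7 4.8 6.6] [ 0.5 -0.9 -1.7]
[1.6 4.9 6.6] 0
[1.6 4.9 6.6] 0
2964 [[-13.9  -6.3 -11.5]
 [ -2.1  -5.1   0. ]
 [ 12.   -1.4  11.3]] ((-0.4152694046497345, -0.9506092071533203), 14.386250495910645)
1488 [[-18.9  18.5 -16.5]
 [-13.6  22.8  -0.2]
 [ -5.6  26.3  15.4]] ((-6.01072359085083, -0.39970970153808594), 17.593036651611328)
```

Call:
step_arm(
  commands=[
    {"claw":1,"x":3,"y":7,"z":10,"rx":0.5,"ry":-0.9,"rz":-1.7},
    {"claw":1,"x":2,"y":10,"z":10,"rx":0,"ry":0,"rz":0},
    {"claw":1,"x":0,"y":7,"z":0,"rx":0,"ry":0,"rz":0},
    {"claw":1,"x":0,"y":0,"z":0,"rx":0,"ry":0,"rz":0},
    {"claw":1,"x":0,"y":0,"z":0,"rx":0,"ry":0,"rz":0},
    {"claw":1,"x":0,"y":0,"z":0,"rx":0,"ry":0,"rz":0},
    {"claw":1,"x":0,"y":0,"z":0,"rx":0,"ry":0,"rz":0},
    {"claw":1,"x":0,"y":0,"z":0,"rx":0,"ry":0,"rz":0},
  ],
)

```text
time: 8.63
position: [0.5157, -0.0305, 0.0991]
eef_rot: [0.701, -0.094, 0.093, -0.7]
contact_force: [0.4, 0.2, -0.9]
finger_gap: 0.0262
```

```bash
python3 -c "
from h import *
plan(.515,-.029,.098,75,1)"
```

```text
t 8.63 pos [ 0.5157 -0.0305  0.0991] jaw 74.8 F [ 0.4  0.2 -0.9] T [-0.02 -0.02  0.01] gap 0.0262 j [-0.11  0.54  0.1   2.   -0.09  0.61  1.36]
[-1.1  1.1  1.3] [ 0.1 -0.2 -0. ]
```

Call:
step_arm(
  commands=[
    {"claw":1,"x":-1,"y":0,"z":1.3,"rx":0,"ry":0,"rz":0},
    {"claw":1,"x":0,"y":0,"z":0,"rx":0,"ry":0,"rz":0},
    {"claw":1,"x":0,"y":3,"z":0,"rx":0,"ry":0,"rz":0},
    {"claw":1,"x":0,"y":3,"z":0,"rx":0,"ry":0,"rz":0},
    {"claw":1,"x":0,"y":2,"z":0,"rx":0,"ry":0,"rz":0},
    {"claw":1,"x":0,"y":2,"z":0,"rx":0,"ry":0,"rz":0},
    {"claw":1,"x":0,"y":0,"z":0,"rx":0,"ry":0,"rz":0},
    {"claw":1,"x":0,"y":0,"z":0,"rx":0,"ry":0,"rz":0},
  ],
)

```text
time: 9.3
position: [0.5153, -0.0295, 0.0887]
eef_rot: [0.701, -0.094, 0.094, -0.7]
contact_force: [0.1, -0.3, -2.0]
finger_gap: 0.026
```

```bash
python3 -c "
from h import *
plan(.515,-.029,.088,75,1)"
```

```text
t 9.3 pos [ 0.5153 -0.0295  0.0887] jaw 74.7 F [ 0.1 -0.3 -2. ] T [ 0.04 -0.02 -0.01] gap 0.026 j [-0.11  0.56  0.1   2.   -0.09  0.59  1.35]
[-0.4  0.7  0.4] [ 0.1 -0.3  0. ]
```

Call:
step_arm(
  commands=[
    {"claw":1,"x":0,"y":2,"z":0.3,"rx":0,"ry":0,"rz":0},
    {"claw":1,"x":0,"y":2,"z":0,"rx":0,"ry":0,"rz":0},
    {"claw":1,"x":0,"y":2,"z":0,"rx":0,"ry":0,"rz":0},
    {"claw":1,"x":0,"y":0,"z":0,"rx":0,"ry":0,"rz":0},
    {"claw":1,"x":0,"y":0,"z":0,"rx":0,"ry":0,"rz":0},
    {"claw":1,"x":0,"y":0,"z":0,"rx":0,"ry":0,"rz":0},
    {"claw":1,"x":0,"y":0,"z":0,"rx":0,"ry":0,"rz":0},
    {"claw":1,"x":0,"y":0,"z":0,"rx":0,"ry":0,"rz":0},
  ],
)

```text
time: 9.97
position: [0.5155, -0.0292, 0.082]
eef_rot: [0.701, -0.094, 0.094, -0.7]
contact_force: [0.3, -0.5, -2.1]
finger_gap: 0.026
```

```bash
python3 -c "
from h import *
plan(.515,-.029,.07,75,1)"
```

```text
t 9.97 pos [ 0.5155 -0.0292  0.082 ] jaw 74.7 F [ 0.3 -0.5 -2.1] T [ 0.04 -0.   -0.02] gap 0.026 j [-0.11  0.57  0.1   2.   -0.09  0.58  1.36]
[-0.5 12.   0.1] [ 0.1 -0.3  0. ]
```

The foot is 8 mm into the bore with no side force. Pressing on.

Call:
step_arm(
  commands=[
    {"claw":1,"x":0,"y":2,"z":0,"rx":0,"ry":0,"rz":0},
    {"claw":1,"x":0,"y":2,"z":0,"rx":0,"ry":0,"rz":0},
    {"claw":1,"x":0,"y":2,"z":0,"rx":0,"ry":0,"rz":0},
    {"claw":1,"x":0,"y":2,"z":0,"rx":0,"ry":0,"rz":0},
    {"claw":1,"x":0,"y":0,"z":0,"rx":0,"ry":0,"rz":0},
    {"claw":1,"x":0,"y":0,"z":0,"rx":0,"ry":0,"rz":0},
    {"claw":1,"x":0,"y":0,"z":0,"rx":0,"ry":0,"rz":0},
    {"claw":1,"x":0,"y":0,"z":0,"rx":0,"ry":0,"rz":0},
  ],
)

```text
time: 10.63
position: [0.5153, -0.0289, 0.0733]
eef_rot: [0.701, -0.094, 0.094, -0.7]
contact_force: [-0.3, 0.0, -0.5]
finger_gap: 0.0264
```

```bash
python3 -c "
from h import *
plan(.515,-.029,.07,75,1)"
```

```text
t 10.63 pos [ 0.5153 -0.0289  0.0733] jaw 74.7 F [-0.3  0.  -0.5] T [0.02 0.17 0.03] gap 0.0264 j [-0.11  0.58  0.09  2.   -0.09  0.56  1.36]
[-0.3  3.3 -0.2] [ 0.1 -0.3 -0. ]
```

Call:
step_arm(
  commands=[
    {"claw":1,"x":0,"y":0,"z":0,"rx":0,"ry":0,"rz":0},
    {"claw":1,"x":0,"y":0,"z":0,"rx":0,"ry":0,"rz":0},
    {"claw":1,"x":0,"y":0,"z":0,"rx":0,"ry":0,"rz":0},
    {"claw":1,"x":0,"y":0,"z":0,"rx":0,"ry":0,"rz":0},
    {"claw":1,"x":0,"y":1,"z":0,"rx":0,"ry":0,"rz":0},
    {"claw":1,"x":0,"y":1.5,"z":0,"rx":0,"ry":0,"rz":0},
    {"claw":1,"x":0,"y":1.5,"z":0,"rx":0,"ry":0,"rz":0},
    {"claw":1,"x":0,"y":1.5,"z":0,"rx":0,"ry":0,"rz":0},
  ],
)

```text
time: 11.3
position: [0.5161, -0.0287, 0.0698]
eef_rot: [0.701, -0.094, 0.094, -0.701]
contact_force: [-7.3, 2.4, 33.9]
finger_gap: 0.0259
```

```bash
python3 -c "
from h import *
plan(.515,-.029,.07,75,1)"
```

```text
t 11.3 pos [ 0.5161 -0.0287  0.0698] jaw 74.7 F [-7.3  2.4 33.9] T [ 0.09  1.71 -0.04] gap 0.0259 j [-0.1   0.59  0.09  2.   -0.1   0.55  1.36]
[-1.  -0.2 -0.6] [ 0.  -0.3  0. ]
```

Bottomed: 34 N at a TCP height of 0.0698, where 0.070 was expected. Next I relax, let go and retreat.

Call:
step_arm(
  commands=[
    {"claw":1,"x":-0.3,"y":0,"z":0,"rx":0,"ry":0,"rz":0},
    {"claw":1,"x":0,"y":0,"z":0,"rx":0,"ry":0,"rz":0},
    {"claw":1,"x":0,"y":0,"z":0,"rx":0,"ry":0,"rz":0},
    {"claw":1,"x":0,"y":0.7,"z":0,"rx":0,"ry":0,"rz":0},
    {"claw":1,"x":0,"y":0.7,"z":0,"rx":0,"ry":0,"rz":0},
    {"claw":0.3,"x":0,"y":0,"z":0,"rx":0,"ry":0,"rz":0},
    {"claw":0.3,"x":0,"y":0,"z":0,"rx":0,"ry":0,"rz":0},
    {"claw":0.3,"x":0,"y":0,"z":0,"rx":0,"ry":0,"rz":0},
  ],
)

```text
time: 11.97
position: [0.5169, -0.0289, 0.0701]
eef_rot: [0.701, -0.093, 0.095, -0.701]
contact_force: [-1.0, -0.1, 0.6]
finger_gap: 0.0596
```

```bash
python3 -c "
from h import *
plan(.515,-.029,.20,75,8)"
```

```text
t 11.97 pos [ 0.5169 -0.0289  0.0701] jaw 74.7 F [-1.  -0.1  0.6] T [ 0.   -0.01 -0.02] gap 0.0596 j [-0.1   0.59  0.09  2.   -0.1   0.55  1.36]
[ -0.2 -16.2  -0.1] [ 0.  -0.3  0.1]
[ -0.2 -16.2  -0.1] 0
[ -0.2 -16.2  -0.1] 0
[ -0.2 -16.2  -0.1] 0
[ -0.2 -16.2  -0.1] 0
[ -0.2 -16.2  -0.1] 0
[ -0.2 -16.2  -0.1] 0
[ -0.2 -16.2  -0.1] 0
```

Call:
step_arm(
  commands=[
    {"claw":0.3,"x":0,"y":-10,"z":0,"rx":0,"ry":0,"rz":0},
    {"claw":0.3,"x":0,"y":-20,"z":0,"rx":0,"ry":0,"rz":0},
    {"claw":0.3,"x":0,"y":-25,"z":0,"rx":0,"ry":0,"rz":0},
    {"claw":0.3,"x":0,"y":-25,"z":0,"rx":0,"ry":0,"rz":0},
    {"claw":0.3,"x":0,"y":-25,"z":0,"rx":0,"ry":0,"rz":0},
    {"claw":0.3,"x":-5,"y":-10,"z":0,"rx":0,"ry":0,"rz":0},
    {"claw":0.3,"x":-10,"y":0,"z":0,"rx":0,"ry":0,"rz":0},
    {"claw":0.3,"x":0,"y":0,"z":0,"rx":0,"ry":0,"rz":0},
  ],
)

```text
time: 12.63
position: [0.5013, -0.0251, 0.1924]
eef_rot: [0.701, -0.094, 0.095, -0.7]
contact_force: [-0.3, 0.7, -0.7]
finger_gap: 0.0599
```

```bash
python3 - <<'E'
from h import *
plan(.515,-.029,.2,75,1)
s=telemetry.sense(); f=grab_frame("wrist"); save(f,"w5.png"); P=cloud(f,s)
rr=np.hypot(P[...,0]-.516,P[...,1]+.029); z=P[...,2]
for n,m in [("boss top",(rr<.016)&(z>.068)&(z<.09)),("flange",(rr>.0145)&(rr<.02)&(z>.041)&(z<.056)),("block",(rr>.022)&(rr<.028)&(z>.036)&(z<.05))]:
    q=P[m]; A=np.c_[q[:,:2]-[.516,-.029],np.ones(len(q))]; c=np.linalg.lstsq(A,q[:,2],rcond=None)[0]
    print(n,len(q),"med z",np.median(q[:,2]).round(4),"slope deg",np.degrees(c[:2]).round(2))
q=P[(rr<.03)&(z>.068)&(z<.09)]; print(cv2.minEnclosingCircle(q[:,:2].astype(np.float32)*1000))
cv2.imwrite("pics/w5c.png",cv2.resize(f["image"][60:340,130:430,::-1],None,fx=2,fy=2))
E
```

```text
t 12.63 pos [ 0.5013 -0.0251  0.1924] jaw 74.6 F [-0.3  0.7 -0.7] T [0.05 0.07 0.03] gap 0.0599 j [-0.14  0.36  0.13  1.98 -0.06  0.8   1.32]
[14.2 -7.6 -0.1] [ 0.  -0.4  0.1]
boss top 979 med z 0.0754 slope deg [1.43 0.11]
flange 672 med z 0.0472 slope deg [ 2.56 -0.39]
block 1306 med z 0.0423 slope deg [ 0.15 -0.11]
((515.6860961914062, -29.549392700195312), 14.190356254577637)
```

View pics/w5c.png

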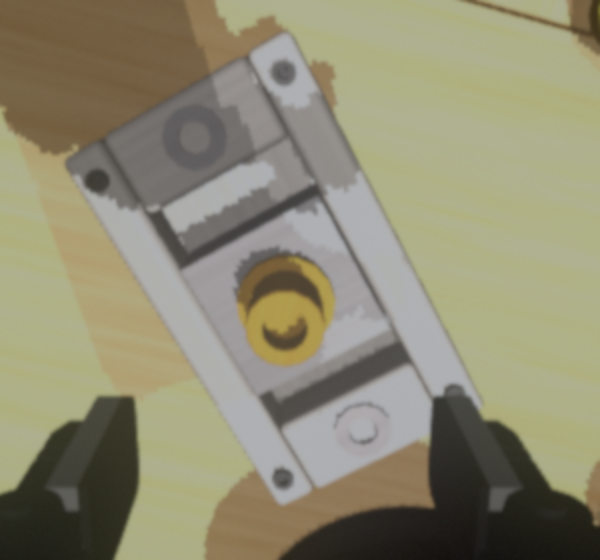

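The sleeve is in the block with its flange on the face (crop (285,315)). The fitted slopes hint at about 1.4° of tilt, though, so I'll check that more robustly.

```bash
python3 - <<'E'
from h import *
C=np.array([.5157,-.0293])
for k in range(3):
  s=telemetry.sense(); f=grab_frame("wrist"); P=cloud(f,s)
  rr=np.hypot(P[...,0]-C[0],P[...,1]-C[1]); z=P[...,2]
  for n,a,b,zz in [("boss top",0,.0125,.075),("flange",.0155,.018,.047),("block",.022,.028,.042)]:
    m=(rr>a)&(rr<b)&(abs(z-zz)<.003)
    for _ in range(3):
        q=P[m]; A=np.c_[q[:,:2]-C,np.ones(len(q))]; c=np.linalg.lstsq(A,q[:,2],rcond=None)[0]
        res=z-(P[...,:2]-C)@c[:2]-c[2]; m=(rr>a)&(rr<b)&(abs(res)<max(.0008,0))
    print(n,len(q),"z0",c[2].round(4),"slope",np.degrees(c[:2]).round(2),"rms",(res[m].std()*1000).round(2))
  m=(rr>.0155)&(rr<.018)&(abs(z-.047)<.003); an=np.degrees(np.arctan2(P[...,1]-C[1],P[...,0]-C[0]))
  print([(a,int((m&(abs(an-a)<15)).sum()),np.median(z[m&(abs(an-a)<15)]).round(4)) for a in range(-180,180,30) if (m&(abs(an-a)<15)).sum()>5])
E
```

```text
boss top 475 z0 0.0755 slope [0.33 1.1 ] rms 0.4
flange 223 z0 0.0476 slope [0.24 0.81] rms 0.41
block 1029 z0 0.0423 slope [ 0.04 -0.04] rms 0.42
[(-180, 19, np.float64(0.0474)), (-150, 35, np.float64(0.0473)), (-120, 39, np.float64(0.0475)), (-90, 25, np.float64(0.0475)), (60, 30, np.float64(0.0478)), (90, 35, np.float64(0.0478)), (120, 39, np.float64(0.0478)), (150, 34, np.float64(0.0477))]
boss top 450 z0 0.0755 slope [-0.39  0.93] rms 0.42
flange 215 z0 0.0475 slope [0.18 1.13] rms 0.39
block 1002 z0 0.0423 slope [ 0.08 -0.02] rms 0.41
[(-180, 21, np.float64(0.0474)), (-150, 36, np.float64(0.0474)), (-120, 38, np.float64(0.0473)), (-90, 26, np.float64(0.0474)), (60, 28, np.float64(0.048)), (90, 36, np.float64(0.0477)), (120, 39, np.float64(0.0479)), (150, 35, np.float64(0.0476))]
boss top 458 z0 0.0755 slope [0.13 1.54] rms 0.42
flange 204 z0 0.0474 slope [-0.44  0.88] rms 0.42
block 1030 z0 0.0423 slope [ 0.09 -0.02] rms 0.42
[(-180, 16, np.float64(0.0472)), (-150, 39, np.float64(0.0475)), (-120, 39, np.float64(0.0473)), (-90, 27, np.float64(0.0474)), (60, 29, np.float64(0.0475)), (90, 38, np.float64(0.0479)), (120, 39, np.float64(0.0476)), (150, 39, np.float64(0.0478))]
```

There is a consistent tilt of about 1° (the +y side is about 0.5 mm high). I'll press the top of the boss flat with closed fingertips, slightly toward +y.

Call:
step_arm(
  commands=[
    {"claw":1,"x":10,"y":15,"z":1,"rx":0,"ry":0,"rz":0},
    {"claw":1,"x":3,"y":15,"z":1,"rx":0,"ry":0,"rz":0},
    {"claw":1,"x":0,"y":20,"z":0,"rx":0,"ry":0,"rz":0},
    {"claw":1,"x":0,"y":20,"z":0,"rx":0,"ry":0,"rz":0},
    {"claw":1,"x":0,"y":6,"z":0,"rx":0,"ry":0,"rz":0},
    {"claw":1,"x":0,"y":0,"z":0,"rx":0,"ry":0,"rz":0},
    {"claw":1,"x":0,"y":0,"z":0,"rx":0,"ry":0,"rz":0},
    {"claw":1,"x":0,"y":0,"z":0,"rx":0,"ry":0,"rz":0},
  ],
)

```text
time: 13.5
position: [0.515, -0.0279, 0.1078]
eef_rot: [0.702, -0.097, 0.093, -0.7]
contact_force: [-0.3, -0.5, -0.2]
finger_gap: 0.0004
```

```bash
python3 -c "
from h import *
plan(.516,-.0245,.098,75,1)"
```

```text
t 13.5 pos [ 0.515  -0.0279  0.1078] jaw 74.6 F [-0.3 -0.5 -0.2] T [ 0.05 -0.01 -0.  ] gap 0.0004 j [-0.12  0.52  0.11  1.99 -0.09  0.64  1.35]
[0.1 9.7 3.6] [ 0.2 -0.4 -0.3]
```

Call:
step_arm(
  commands=[
    {"claw":1,"x":0,"y":3,"z":3.5,"rx":0.2,"ry":0,"rz":-0.3},
    {"claw":1,"x":0,"y":4,"z":0,"rx":0,"ry":0,"rz":0},
    {"claw":1,"x":0,"y":4,"z":0,"rx":0,"ry":0,"rz":0},
    {"claw":1,"x":0,"y":0,"z":0,"rx":0,"ry":0,"rz":0},
    {"claw":1,"x":0,"y":0,"z":0,"rx":0,"ry":0,"rz":0},
    {"claw":1,"x":0,"y":1,"z":0,"rx":0,"ry":0,"rz":0},
    {"claw":1,"x":0,"y":1,"z":0,"rx":0,"ry":0,"rz":0},
    {"claw":1,"x":0,"y":1,"z":0,"rx":0,"ry":0,"rz":0},
  ],
)

```text
time: 14.17
position: [0.5186, -0.024, 0.0959]
eef_rot: [-0.7, 0.092, -0.097, 0.701]
contact_force: [-0.9, 0.4, -0.9]
finger_gap: -0.0001
```

```bash
python3 -c "
from h import *
plan(.516,-.0245,.0925,75,1)"
```

```text
t 14.17 pos [ 0.5186 -0.024   0.0959] jaw 74.6 F [-0.9  0.4 -0.9] T [-0.03 -0.03 -0.01] gap -0.0001 j [-0.12  0.54  0.1   2.   -0.09  0.6   1.34]
[-2.4  3.4 -1.1] [-0.1 -0.4  0.4]
```

Call:
step_arm(
  commands=[
    {"claw":1,"x":-2.4,"y":0,"z":-0.5,"rx":0,"ry":0,"rz":0.4},
    {"claw":1,"x":0,"y":0,"z":0,"rx":0,"ry":0,"rz":0},
    {"claw":1,"x":0,"y":1,"z":0,"rx":0,"ry":0,"rz":0},
    {"claw":1,"x":0,"y":1,"z":0,"rx":0,"ry":0,"rz":0},
    {"claw":1,"x":0,"y":1,"z":0,"rx":0,"ry":0,"rz":0},
    {"claw":1,"x":0,"y":1,"z":0,"rx":0,"ry":0,"rz":0},
    {"claw":1,"x":0,"y":1,"z":0,"rx":0,"ry":0,"rz":0},
    {"claw":1,"x":0,"y":1,"z":0,"rx":0,"ry":0,"rz":0},
  ],
)

```text
time: 14.83
position: [0.5162, -0.0235, 0.092]
eef_rot: [-0.7, 0.095, -0.094, 0.702]
contact_force: [-4.8, -0.4, 15.8]
finger_gap: -0.0001
```

```bash
python3 -c "
from h import *
plan(.516,-.0245,.0925,75,1)"
```

```text
t 14.83 pos [ 0.5162 -0.0235  0.092 ] jaw 74.6 F [-4.8 -0.4 15.8] T [0.02 1.13 0.06] gap -0.0001 j [-0.12  0.55  0.1   2.   -0.1   0.6   1.35]
[ 0.1 -0.5 -1. ] [-0.2 -0.4 -0.1]
```

Call:
step_arm(
  commands=[
    {"claw":1,"x":0,"y":1.3,"z":0,"rx":0,"ry":0,"rz":0},
    {"claw":1,"x":0,"y":1.6,"z":0,"rx":0,"ry":0,"rz":0},
    {"claw":1,"x":0,"y":1.8,"z":0,"rx":0,"ry":0,"rz":0},
    {"claw":1,"x":0,"y":1.8,"z":0,"rx":0,"ry":0,"rz":0},
    {"claw":1,"x":0,"y":1.8,"z":0,"rx":0,"ry":0,"rz":0},
    {"claw":1,"x":0,"y":1.8,"z":0,"rx":0,"ry":0,"rz":0},
    {"claw":1,"x":0,"y":1.8,"z":0,"rx":0,"ry":0,"rz":0},
    {"claw":1,"x":0,"y":1.8,"z":0,"rx":0,"ry":0,"rz":0},
  ],
)

```text
time: 15.5
position: [0.5189, -0.0229, 0.0919]
eef_rot: [-0.698, 0.094, -0.096, 0.703]
contact_force: [-6.9, 0.2, 22.5]
finger_gap: -0.0
```

Call:
step_arm(
  commands=[
    {"claw":1,"x":0,"y":-10,"z":0,"rx":0,"ry":0,"rz":0},
    {"claw":1,"x":0,"y":-20,"z":0,"rx":0,"ry":0,"rz":0},
    {"claw":1,"x":0,"y":-25,"z":0,"rx":0,"ry":0,"rz":0},
    {"claw":0.3,"x":0,"y":-25,"z":0,"rx":0,"ry":0,"rz":0},
    {"claw":0.3,"x":-5,"y":-15,"z":0,"rx":0,"ry":0,"rz":0},
    {"claw":0.3,"x":-10,"y":0,"z":0,"rx":0,"ry":0,"rz":0},
    {"claw":0.3,"x":0,"y":0,"z":0,"rx":0,"ry":0,"rz":0},
    {"claw":0.3,"x":0,"y":0,"z":0,"rx":0,"ry":0,"rz":0},
  ],
)

```text
time: 16.17
position: [0.5032, -0.0195, 0.192]
eef_rot: [-0.698, 0.094, -0.096, 0.703]
contact_force: [-0.4, -0.1, 0.3]
finger_gap: 0.0588
```

```bash
cat > chk.py <<'E'
from h import *
plan(.515,-.029,.2,75,1)
D=[];S=telemetry.sense()
for k in range(6):
  s=telemetry.sense(); f=grab_frame("wrist"); D.append(cloud(f,s))
P=np.median(D,0); z=P[...,2]
q=P[(np.hypot(P[...,0]-.516,P[...,1]+.029)<.03)&(z>.071)&(z<.09)]; c0,r=cv2.minEnclosingCircle(q[:,:2].astype(np.float32)*1000); print(c0,r)
C=np.array(c0)/1000; rr=np.hypot(P[...,0]-C[0],P[...,1]-C[1])
for n,a,b,zz in [("boss top",0,.0125,.075),("flange",.0155,.018,.047),("block",.022,.028,.042)]:
    m=(rr>a)&(rr<b)&(abs(z-zz)<.003)
    for _ in range(3):
        q=P[m]; A=np.c_[q[:,:2]-C,np.ones(len(q))]; c=np.linalg.lstsq(A,q[:,2],rcond=None)[0]
        res=z-(P[...,:2]-C)@c[:2]-c[2]; m=(rr>a)&(rr<b)&(abs(res)<.0008)
    print(n,len(q),"z0",c[2].round(4),"slope",np.degrees(c[:2]).round(2),"rms",(res[m].std()*1000).round(2))
E
python3 chk.py
```

```text
t 16.17 pos [ 0.5032 -0.0195  0.192 ] jaw 74.5 F [-0.4 -0.1  0.3] T [-0.04 -0.07 -0.05] gap 0.0588 j [-0.14  0.36  0.12  1.98 -0.07  0.8   1.32]
[13.9 -8.  -5.9] [-0.4 -0.5  0.1]
(518.4017333984375, -28.35205078125) 14.056824684143066
boss top 585 z0 0.0753 slope [ 0.17 -0.01] rms 0.3
flange 272 z0 0.0473 slope [-0.09  0.06] rms 0.29
block 1284 z0 0.0423 slope [0.05 0.04] rms 0.29
```

The sleeve now sits flat: slopes within 0.2°, flange top 5.0 mm and boss top 33.0 mm above the block. Handing in.

```bash
python3 -c "
from h import *
f=grab_frame('side'); P=cloud(f)
for l in ['wide_sleeve_mid','sleeve_mid','spice_3','tin_3']:
    for r in search_frame(f,l)[:3]: print(l,round(r['p'],2),P[int(r['bbox'][1]),int(r['bbox'][0])].round(3))
print(hand_in())"
```

```text
wide_sleeve_mid 0.82 [0.438 0.123 0.05 ]
sleeve_mid 0.83 [ 0.413 -0.232  0.049]
sleeve_mid 0.65 [ 0.379 -0.34   0.036]
sleeve_mid 0.53 [ 0.511 -0.031  0.072]
spice_3 0.88 [0.6   0.179 0.081]
the job is handed in; nothing more can be done
None
```

The slim brass sleeve (flange measured at 38 mm) is pressed home in the bearing block, released, and handed in at about 16 s of the 67 s allowed.

- **Seating:** The first press bottomed at about 34 N, but the depth fits then showed a tilt of about 1°, with one side roughly 0.5 mm high. I pressed the boss top with closed fingertips; the last force read was 22 N. That also slid the block about 2 mm along its slot.
- **Last check of the fit:** Flange top is 5.0 mm and boss top 33.0 mm above the block, which is what a fully seated sleeve should show. Slopes are within 0.2°. The gripper was clear of everything at hand-in.
- **Bystanders:** In the final side view the wide sleeve, both purple copies and the spice jar were where they started. That search missed the tin. I did not check the mug, matchbox, teaspoon or turquoise copy, but no contact was felt near them.

Forces were read only at the end of each move, so the highest I saw was 34 N and brief peaks between readings are not known.

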